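# Scan a solder reel with the clamped trigger scanner

### The arm

A 6-joint arm with a two-finger parallel gripper is mounted at the origin on the work surface. World frame = base frame: x ahead of the robot, y to its left, z up, the work surface at z = 0. Lengths are in m, angles in rad, forces in N, time in s.
With the tool pointing down it reaches from about 0.35 to 0.85 m from the base axis. Payload 8.1 kg.
Tool frame: the origin (TCP) lies on the centre line of the jaws, within the pads' length; the fingertips stand robot.tips_ahead ahead of it and the grasp point (between the pads) lies 6 mm ahead of it (robot.tips_ahead is the distance from the TCP to the fingertips, in m); z points along the fingers, y is the line along which they close (so a half turn about z gives the same grasp; the last joint's range is limited). The gripper opens to 93 mm and grips with 3 to 60 N. Pads are 15 mm wide; open, the fingers measure 128 mm over their backs; the gripper's body (75 mm by 188 mm) begins 65 mm behind the grasp point.
Start: joints at [1.169, 0.13, 1.488, -0, 1.523, -0.085], TCP at [0.187, 0.57, 0.244] pointing down, gripper open.
Joint ranges: [-2.96, 2.96], [-0.89, 2.26], [0.02, 2.5], [-1.34, 4.48], [0, 2.73], [-2.66, 2.66]. Speed limits (rad/s): [2.39, 2.39, 2.79, 3.14, 3.14, 3.14].

### API

Orientations are given as a rotation vector (axis times angle).
In Python, from plant import robot gives the robot as it stands.
- The arm moves only by the tool apply_moves, never from a script. Its arguments are lists of equal length, an entry for each row: "delta_pos": the shift along the tool's x, y, z in cm, a list of three; "twist": the turn about the tool's z in rad. A call has 1 to 8 rows; each row shifts and turns the commanded pose from where the row before left it, along the tool's axes as they then stand; what a row does not reach is not made up. A row lasts 1/8 s, in which the tool goes at most 62.5 mm and 10.7 degrees, less where a joint would pass 70% of its speed; a pose out of reach is approached as far as the arm can. A call with a gripper value outside its range is refused whole. "gripper" is the finger opening in cm, from 0 to 9.3, set as the call begins (left out, the last holds). The fingers move at their own pace and stop on an object; "squeeze" is the grip in N (left out, the last holds). Time passes only in rows, so rows that do not move let the fingers close. It gives the time, the measured TCP pose, the force, the opening and the grip force at its end, in the units of the state.
- robot.read_state(): the state, without advancing time (a new reading comes with each control period).
- robot.read_camera(name): name is "scene" or "side" or "wrist"; returns a dict with "frame" (420x560x3 uint8, red, green, blue), "vertical_fov" (degrees; the focal length in pixels is half the picture's height over the tangent of half this angle, whatever the lens; pixels are square), "cx", "cy" (the principal point, pixels), "R" (3x3) and "t" (3): a world point X has camera coordinates R X + t. Camera axes: x right, y down, z forward; pixel columns grow to the right and rows downward; lengths in m; the calibration is good to about 2 mm. The wrist camera is an equidistant fisheye: a pixel r from the principal point sees the ray r / f radians off the axis. A picture is of the moment at which its call begins. There is no depth.
- robot.close_job(): hands the job in; it is judged then, once.
The state is a dict: "t": time; "q": joint angles; "dq": joint speeds; "joint_torque": joint torques, N m; "tool_pos": TCP position; "orientation": TCP orientation; "force": force on the tool from outside, world axes, zero at the start; "wrist_torque": the same for the moment, N m; "opening": finger opening in m; "gripper_force": force on a finger pad.
Only numpy, scipy, OpenCV 4.12 (cv2) and the standard library are available. Lean on these libraries where they do the work, as an engineer would, in place of code of your own. Each camera call takes 0.05 s, during which the arm holds its last target. There are 200 camera calls.

### The job

Book out the green solder reel: lift it off the turntable and set it down gently, upright and wholly on the round scan pad in front of the clamped barcode scanner. With the reel standing there and let go, squeeze the scanner's orange trigger fully, hold it a moment and release it; do not pull the trigger before the reel is on the pad. Keep the orange reel standing on the turntable, and leave the flux jar and the screwdriver where they are.

Things in the scene. Friction and masses are not known exactly. Their poses are not given: they have to be found in the camera images.
- green_reel: loose solder reel standing upright on the turntable, 0.25 kg, 60 mm diameter and 70 mm tall: bright green top and bottom flanges each 14 mm thick, between them a 48 mm diameter winding with a white bar-code label all round (any side can be scanned). Origin: centre of its underside; z up its axis.
- orange_reel: the same reel with orange flanges, also standing on the turntable, at least 100 mm from the green one centre to centre; it must stay on the turntable. Origin: centre of its underside.
- turntable: fixed black foot of the turntable, origin at the centre of its underside on the bench; it carries a freely spinning round platter, 230 mm diameter, dark rubber top with a bright rim, top 30 mm above the bench.
- scanner: fixed grey pistol barcode scanner lying on its side, clamped 70 mm (mid-height) above a dark base plate (x -120 to 80, y -140 to 190 mm, 10 mm thick). Origin on the bench; y: the way it looks, to the pad; handle points to -x. Barrel x 4 to 56, y -110 to 10 mm, black head x -3 to 63, y up to 28 mm; top 98 mm above the bench.
- scan_pad (a point): centre of the top of the round scan pad fixed on the base plate, 90 mm diameter, white with a blue outer ring, its top 14 mm above the bench; in the scanner's frame at x 30, y 130 mm. Axes as the scanner's.
- trigger_face (a point): point on the outer (+y) face of the orange trigger blade, 45 mm from its hinge, 70 mm above the bench; moves with the trigger. Blade 66 mm long, 10 mm thick, 22 mm high, on the handle's +y side, hinged on a vertical pin at the barrel end (scanner frame x -12, y -51 mm). From the handle's back in y this point is 61 mm released, 47 mm fully squeezed.
- backstrap (a point): point on the back (-y) face of the fixed handle, across from the trigger, 70 mm above the bench; scanner frame x -56, y -92 mm. The handle is a bar along x from -125 to 0, y -92 to -58 mm, 55 to 85 mm above the bench; butt end (x -129 to -115) 40 mm wide. A gripper from above can straddle handle and trigger here, closing along the scanner's y.
- trigger (a joint): squeeze angle of the sprung trigger (rad): 0 released, 0.32 fully squeezed against its stop; springs back by itself. The full squeeze takes about 9 N at the trigger_face point; the face moves towards the scanner's -y.
- flux_jar: bystander: loose amber jar with black lid, 60 mm diameter, 70 mm tall. Origin: centre of its underside.
- screwdriver: bystander: loose blue-handled screwdriver, 190 mm long, lying on the bench to the robot's right. Origin: under its middle.
Things that resemble listed ones, but are neither listed nor needed, are in the scene too. Of the things that look like the green_reel, the largest one is meant.

How it is judged:
By the outcome, as a careful person would: the job done as asked, in the order asked, and still so for the second after the job is handed in, with the robot touching nothing.
It also fails if it takes over 51 s, if anything falls off the work surface, if the arm or the gripper's body presses on something with over 40 N, if the wrist force passes 120 N, or if a joint passes its speed limit or range.

## Working session

There is one attempt and no reset: what is moved stays moved. The work goes in short steps, Python scripts to look and compute and a tool call to move; the robot and the scene stay as the last step left them, time stands still between calls to the robot, and variables do not carry over. Pictures are saved under pics/ and viewed, at most 10 in all, crops included, and the job is handed in when it is done.

Besides the shell and the picture viewer there is one more tool, called by a JSON object that holds its "api" and its "payload". apply_moves: Moves the arm, as the interface text tells. Its arguments: {"type":"object","properties":{"delta_pos":{"type":"array"},"twist":{"type":"array"},"gripper":{"type":"number"},"squeeze":{"type":"number"}},"required":["delta_pos","twist"]}

```bash
mkdir -p pics
cat > h.py <<'E'
import numpy as np, cv2
from plant import robot
def save(c,n):
    cv2.imwrite(n,cv2.cvtColor(c["frame"],cv2.COLOR_RGB2BGR))
def ray(c,u,v):
    f=c["frame"].shape[0]/2/np.tan(np.radians(c["vertical_fov"])/2)
    R=np.array(c["R"]);t=np.array(c["t"])
    d=np.array([(u-c["cx"])/f,(v-c["cy"])/f,1.])
    if c.get("fish"):
        r=np.hypot(d[0],d[1]);d=np.array([d[0]/r*np.sin(r),d[1]/r*np.sin(r),np.cos(r)]) if r>0 else d
    return -R.T@t,R.T@d
def plane(c,u,v,z):
    o,d=ray(c,u,v);return o+d*(z-o[2])/d[2]
def proj(c,X):
    f=c["frame"].shape[0]/2/np.tan(np.radians(c["vertical_fov"])/2)
    p=np.array(c["R"])@np.array(X)+np.array(c["t"])
    if c.get("fish"):
        r=np.hypot(p[0],p[1]);th=np.arctan2(r,p[2]);return c["cx"]+f*th*p[0]/r,c["cy"]+f*th*p[1]/r
    return c["cx"]+f*p[0]/p[2],c["cy"]+f*p[1]/p[2]
def cam(n):
    c=dict(robot.read_camera(n));c["fish"]=n=="wrist";return c
E
python3 - <<'E'
from h import *
import pickle
for n in("scene","side","wrist"):
    c=cam(n);save(c,f"pics/{n}0.png");pickle.dump(c,open(n+"0.pkl","wb"));print(n,np.round(ray(c,c["cx"],c["cy"]),3).tolist(),c["vertical_fov"])
print(robot.tips_ahead);print(robot.read_state())
E
```

```text
scene [[0.98, -0.533, 0.794], [-0.389, 0.529, -0.754]] 57.70725054684604
side [[0.355, -0.756, 0.884], [0.209, 0.658, -0.723]] 48.99455564266873
wrist [[0.126, 0.591, 0.384], [0.225, -0.075, -0.971]] 65.70646984690485
0.025
{'t': 0.15, 'q': array([ 1.16860103e+00,  1.30994331e-01,  1.48898838e+00,  3.58272317e-05,
        1.52296226e+00, -8.53813244e-02]), 'dq': array([ 0.00039898, -0.00238794, -0.00392049, -0.00030765, -0.00261466,
       -0.00052126]), 'joint_torque': array([ 8.85109985e-04, -5.60474646e+01, -4.92335773e+01,  7.68088829e-02,
        3.05241882e-02, -1.24571752e-04]), 'tool_pos': array([0.18673444, 0.56981073, 0.24284679]), 'orientation': array([-4.95517212e-01, -3.10190165e+00,  2.04760278e-03]), 'force': array([-0.77802133, -0.0228406 , -0.23741147]), 'wrist_torque': array([ 0.0307488 , -0.00492498, -0.02089701]), 'gripper_force': 0.0, 'opening': 0.09293697165717335}
```

View pics/scene0.png

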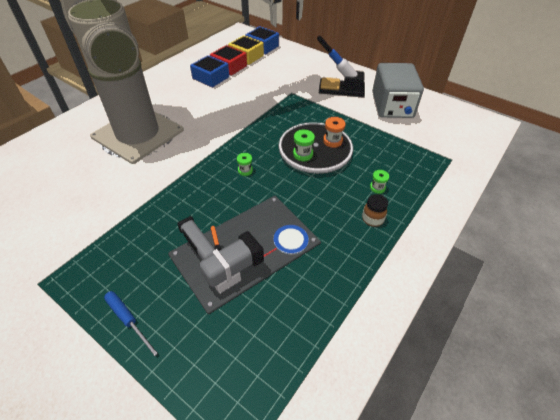

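View pics/side0.png

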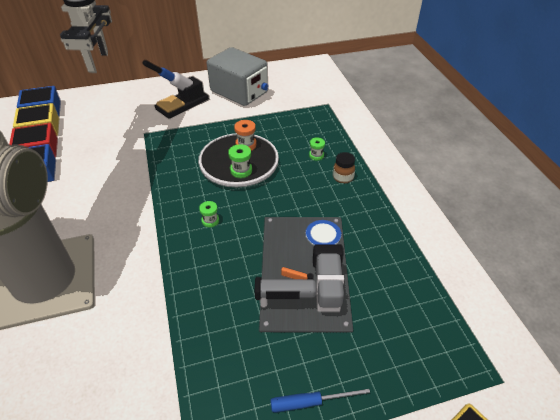

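View pics/wrist0.png

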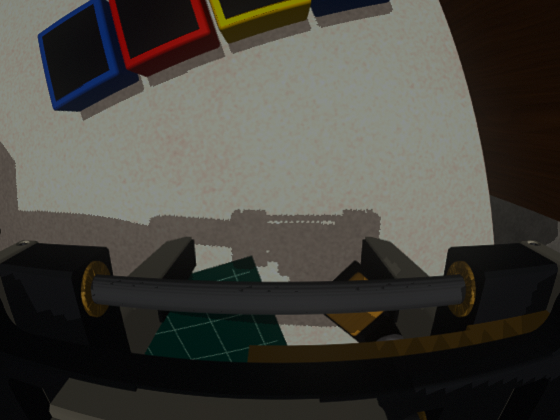

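The scene view shows the green reel at (304,145), the orange one at (334,132), the pad at (291,239), the trigger at (215,238) and the jar at (375,210). In the side view these are at (240,160), (245,135), (323,234), (294,273) and (344,167). There are two small green decoys. The wrist view shows no target.

```bash
cat > m.py <<'E'
from h import *
import pickle
for n in("scene","side"):
    c=pickle.load(open(n+"0.pkl","rb"));hsv=cv2.cvtColor(c["frame"],cv2.COLOR_RGB2HSV)
    for nm,lo,hi in(("green",(45,170,110),(75,255,255)),("orange",(3,170,110),(15,255,255)),("blue",(105,150,80),(125,255,255))):
        m=cv2.inRange(hsv,lo,hi);k,l,s,ce=cv2.connectedComponentsWithStats(m)
        for i in range(1,k):
            if s[i,4]>30:
                x,y,w,h_,a=s[i]
                # top flange: bbox centre on a few planes
                print(n,nm,s[i].tolist(),[np.round(plane(c,*ce[i],z)[:2],3).tolist() for z in(.014,.07,.1)])
                if nm=="blue" and w<60:
                    ct=max(cv2.findContours((l==i).astype(np.uint8),0,1)[0],key=cv2.contourArea)
                    P=np.array([plane(c,p[0][0],p[0][1],.014)[:2] for p in ct]);
                    cc,r=cv2.minEnclosingCircle(P.astype(np.float32));print("  circle",cc,r)
    # plate mask
E
python3 m.py
python3 - <<'E'
import cv2
a=cv2.imread("pics/scene0.png")[170:310,150:340];b=cv2.imread("pics/side0.png")[205:345,240:370]
h=560
A=cv2.resize(a,None,fx=3,fy=3,interpolation=2);B=cv2.resize(b,None,fx=3,fy=3,interpolation=2)
import numpy as np
cv2.imwrite("pics/z.png",np.hstack([A[:,:405],B[:, :390]]) if 0 else np.hstack([cv2.resize(a,None,fx=2.3,fy=2.3),cv2.resize(b,None,fx=2.3,fy=2.3)]))
E
```

```text
scene green [295, 130, 19, 15, 163] [[0.456, 0.308], [0.494, 0.248], [0.514, 0.215]]
scene green [238, 154, 13, 10, 83] [[0.372, 0.109], [0.416, 0.063], [0.439, 0.038]]
scene green [373, 171, 16, 11, 102] [[0.739, 0.294], [0.756, 0.235], [0.766, 0.203]]
scene orange [326, 117, 19, 15, 223] [[0.501, 0.427], [0.535, 0.358], [0.554, 0.321]]
scene orange [324, 134, 19, 13, 82] [[0.542, 0.338], [0.574, 0.276], [0.591, 0.242]]
scene orange [211, 226, 8, 19, 73] [[0.5, -0.16], [0.535, -0.187], [0.553, -0.201]]
scene blue [247, 33, 32, 20, 226] [[-0.043, 0.76], [0.031, 0.668], [0.07, 0.618]]
  circle (-0.06255359947681427, 0.7477886080741882) 0.09995375573635101
scene blue [330, 50, 12, 14, 84] [[0.259, 0.826], [0.311, 0.728], [0.339, 0.676]]
  circle (0.2570057213306427, 0.8232897520065308) 0.055190298706293106
scene blue [191, 63, 37, 23, 524] [[-0.054, 0.405], [0.02, 0.338], [0.06, 0.302]]
  circle (-0.06713513284921646, 0.4110798239707947) 0.09557060897350311
scene blue [274, 225, 34, 28, 270] [[0.661, -0.05], [0.684, -0.085], [0.696, -0.103]]
  circle (0.6608119010925293, -0.04874419420
[... 606 characters left out ...]
]]
  circle (0.3705233335494995, 0.8282336592674255) 0.048253465443849564
side blue [17, 86, 38, 22, 202] [[-0.062, 0.775], [-0.035, 0.676], [-0.021, 0.623]]
  circle (-0.06623101979494095, 0.7882003784179688) 0.08133413642644882
side blue [44, 145, 10, 36, 136] [[-0.012, 0.422], [0.011, 0.346], [0.024, 0.305]]
  circle (-0.009280996397137642, 0.4225414991378784) 0.08615422993898392
side blue [306, 220, 35, 25, 257] [[0.664, -0.05], [0.644, -0.096], [0.634, -0.12]]
  circle (0.6629945039749146, -0.05201820656657219) 0.044034283608198166
side blue [271, 392, 51, 20, 709] [[0.472, -0.436], [0.465, -0.456], [0.46, -0.467]]
  circle (0.4735347628593445, -0.43408721685409546) 0.048422250896692276
```

View pics/z.png

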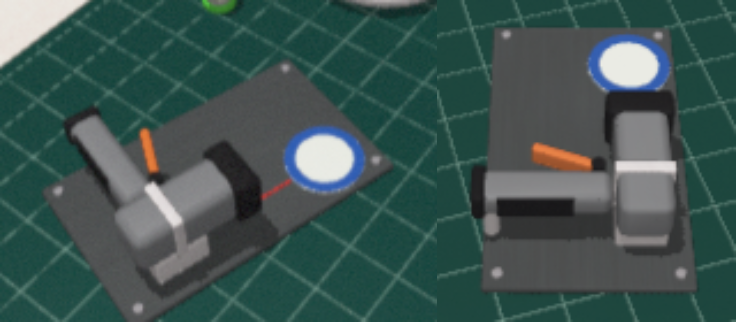

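```bash
cat > m2.py <<'E'
from h import *
import pickle
C={n:pickle.load(open(n+"0.pkl","rb")) for n in("scene","side")}
S={"side":[(270,219.8),(336.1,220.2),(266.1,323.3),(346.1,323.7)],"scene":[(273.9,199.6),(313.5,239.6),(175.2,252.6),(210,303.9)]}
for n,s in S.items():
    P=np.array([plane(C[n],*p,.011)[:2] for p in s]);print(n,np.round(P,3).tolist(),"ctr",P.mean(0).round(4))
    for a,b in((2,0),(3,1)):
        d=P[a]-P[b];d=-d;print(" yaw y",np.degrees(np.arctan2(d[1],d[0]))-90,np.linalg.norm(d))
    for a,b in((0,1),(2,3)):
        d=P[b]-P[a];print(" yaw x",np.degrees(np.arctan2(d[1],d[0])),np.linalg.norm(d))
for n,c in C.items():
    hsv=cv2.cvtColor(c["frame"],cv2.COLOR_RGB2HSV)
    m=cv2.inRange(hsv,(45,150,70),(75,255,255));k,l,s,ce=cv2.connectedComponentsWithStats(m)
    for i in range(1,k):
        if s[i,4]>40:
            x,y,w,h_,a=s[i];u,v=x+(w-1)/2,y+(h_-1)/2;print(n,s[i].tolist(),"z.093",plane(c,u,v,.093)[:2].round(3),"z.037",plane(c,u,v,.037)[:2].round(3))
def two(a,b):
    o1,d1=ray(C["scene"],*a);o2,d2=ray(C["side"],*b)
    s=np.linalg.lstsq(np.c_[d1,-d2],o2-o1,rcond=None)[0];p,q=o1+d1*s[0],o2+d2*s[1];return ((p+q)/2).round(4),np.linalg.norm(p-q).round(4)
print("orange z.093",plane(C["scene"],335,124,.093),plane(C["side"],244.5,127,.093))
E
python3 m2.py
```

```text
side [[0.547, 0.029], [0.71, -0.019], [0.461, -0.259], [0.625, -0.308]] ctr [ 0.5859 -0.1393]
 yaw y -16.51053299587653 0.30020950196147206
 yaw y -16.530142342784046 0.3005956802241317
 yaw x -16.47279405777133 0.17072068667469364
 yaw x -16.60244924441565 0.17061799102341937
scene [[0.545, 0.032], [0.709, -0.016], [0.459, -0.256], [0.623, -0.304]] ctr [ 0.5839 -0.1361]
 yaw y -16.668659462495953 0.300474935129193
 yaw y -16.600951895932056 0.30061590011600414
 yaw x -16.403549573411812 0.1706740563788425
 yaw x -16.451253643864167 0.17102870430670233
scene [294, 129, 21, 17, 265] z.093 [0.51  0.222] z.037 [0.473 0.282]
scene [293, 148, 20, 13, 89] z.093 [0.55  0.158] z.037 [0.515 0.213]
scene [236, 152, 17, 13, 155] z.093 [0.431 0.046] z.037 [0.387 0.092]
scene [237, 166, 16, 10, 48] z.093 [0.465 0.009] z.037 [0.423 0.052]
scene [372, 169, 18, 14, 181] z.093 [0.762 0.212] z.037 [0.745 0.272]
scene [370, 183, 16, 11, 52] z.093 [0.777 0.166] z.037 [0.761 0.222]
side [310, 138, 15, 11, 123] z.093 [0.729 0.2  ] z.037 [0.755 0.268]
side [229, 145, 22, 17, 278] z.093 [0.513 0.215] z.037 [0.524 0.284]
side [230, 164, 22, 14, 100] z.093 [0.5   0.145] z.037 [0.51  0.208]
side [200, 201, 17, 15, 184] z.093 [0.396 0.033] z.037 [0.399 0.089]
side [202, 217, 17, 10, 48] z.093 [ 0.393 -0.012] z.037 [0.396 0.041]
orange z.093 [0.54968826 0.3304971  0.093     ] [0.55196875 0.32701871 0.093     ]
```

{"api": "apply_moves", "payload": {"delta_pos": [[-4.2,-2.3,0],[-4.2,-2.3,0],[-4.2,-2.3,0],[-4.2,-2.3,0],[-4.2,-2.3,0],[-4.2,-2.3,0],[-4.2,-2.3,0],[-4.2,-2.3,0]], "twist": [0,0,0,0,0,0,0,0], "gripper": 9.3}}

```text
t: 1.15
tool_pos: [0.4496, 0.2893, 0.2434]
orientation: [-0.495, -3.102, 0.0]
force: [0.5, 0.6, -0.2]
opening: 0.0931
gripper_force: 0.0
```

{"api": "apply_moves", "payload": {"delta_pos": [[-4.2,-2.3,0],[-4.2,-2.3,0],[0,0,0],[0,0,1],[0,0,1],[0,0,1],[0,0,1],[0,0,1]], "twist": [0,0,0.175,0.175,0.175,0.175,0.175,0.175]}}

```text
t: 2.15
tool_pos: [0.5141, 0.2207, 0.1929]
orientation: [-1.99, -2.43, 0.001]
force: [0.2, 0.5, 0.2]
opening: 0.0927
gripper_force: 0.0
```

{"api": "apply_moves", "payload": {"delta_pos": [[0,0,0],[0,0,0],[0,0,0],[0,0,0]], "twist": [0.175,0.175,0.171,0]}}

```text
t: 2.65
tool_pos: [0.5141, 0.2207, 0.1933]
orientation: [-2.543, -1.844, 0.001]
force: [-0.3, 0.1, -0.6]
opening: 0.0925
gripper_force: 0.0
```

```bash
cat >> h.py <<'E'
from scipy.spatial.transform import Rotation
def go(x,y,z):
    s=robot.read_state();R=Rotation.from_rotvec(s["orientation"]).as_matrix();d=R.T@(np.array([x,y,z])-s["tool_pos"])
    print("t",round(s["t"],2),"pos",s["tool_pos"].round(4),"yawY",np.degrees(np.arctan2(R[1,1],R[0,1])).round(2),"tilt",R[2,2].round(5),"delta cm",(d*100).round(2),"F",s["force"].round(1),"q",s["q"].round(2),"op",s["opening"].round(4),s["gripper_force"])
E
cat > look.py <<'E'
from h import *
import sys
for n in("scene","side"):
    c=cam(n);hsv=cv2.cvtColor(c["frame"],cv2.COLOR_RGB2HSV)
    m=cv2.inRange(hsv,(45,150,70),(75,255,255));k,l,s,ce=cv2.connectedComponentsWithStats(m)
    for i in range(1,k):
        if s[i,4]>40:
            x,y,w,h_,a=s[i];u,v=x+(w-1)/2,y+(h_-1)/2;print(n,s[i].tolist(),"ztop",plane(c,u,v,float(sys.argv[1]))[:2].round(4))
    save(c,f"pics/{n}_{sys.argv[2]}.png")
E
python3 look.py .093 1; python3 -c "
from h import *
go(.5115,.2185,.088)"
```

```text
scene [294, 130, 21, 16, 254] ztop [0.5118 0.2201]
scene [293, 148, 20, 13, 93] ztop [0.5496 0.1575]
scene [236, 153, 17, 12, 146] ztop [0.4325 0.0443]
scene [237, 167, 16, 9, 48] ztop [0.4658 0.0072]
scene [372, 169, 18, 14, 177] ztop [0.7624 0.2121]
scene [370, 182, 16, 11, 47] ztop [0.7758 0.169 ]
side [310, 138, 15, 11, 123] ztop [0.729 0.2  ]
side [229, 145, 22, 17, 271] ztop [0.5129 0.2154]
side [231, 164, 21, 14, 98] ztop [0.5014 0.1443]
side [200, 201, 17, 15, 185] ztop [0.3964 0.0331]
side [202, 218, 17, 9, 48] ztop [ 0.3932 -0.0132]Traceback (most recent call last):
  File "<string>", line 3, in <module>
    go(.5115,.2185,.088)
    ~~^^^^^^^^^^^^^^^^^^
  File "h.py", line 25, in go
    print("t",round(s["t"],2),"pos",s["tool_pos"].round(4),"yawY",np.degrees(np.arctan2(R[1,1],R[0,1])).round(2),"tilt",R[2,2].round(5),"delta cm",(d*100).round(2),"F",s["force"].round(1),"q",s["q"].round(2),"op",s["opening"].round(4),s["gripper_force"])
                                                                                                                                                                                                                     ^^^^^^^^^^^^^^^^^^
AttributeError: 'float' object has no attribute 'round'
```

{"api": "apply_moves", "payload": {"delta_pos": [[-0.3,-0.1,2],[0,0,2],[0,0,2],[0,0,1.5],[0,0,1.5],[0,0,1.5],[0,0,0],[0,0,0]], "twist": [0,0,0,0,0,0,0,0]}}

```text
t: 3.75
tool_pos: [0.5128, 0.2183, 0.0891]
orientation: [2.544, 1.843, 0.001]
force: [0.1, 0.1, 0.3]
opening: 0.0932
gripper_force: 0.0
```

{"api": "apply_moves", "payload": {"delta_pos": [[0,0,0],[0,0,0],[0,0,0],[0,0,0],[0,0,0],[0,0,0],[0,0,0],[0,0,0]], "twist": [0,0,0,0,0,0,0,0], "gripper": 5.0, "squeeze": 20}}

```text
t: 4.75
tool_pos: [0.5125, 0.2183, 0.0888]
orientation: [2.544, 1.843, 0.0]
force: [0.1, 0.6, 2.1]
opening: 0.0596
gripper_force: 20.0
```

{"api": "apply_moves", "payload": {"delta_pos": [[0,0,-0.5],[0,0,-1],[0,0,-1.5],[0,0,-2],[0,0,-2],[0,0,-2],[0,0,0],[0,0,0]], "twist": [0,0,0,0,0,0,0,0]}}

```text
t: 5.75
tool_pos: [0.5122, 0.2181, 0.1782]
orientation: [-2.544, -1.843, 0.001]
force: [0.1, 0.0, -2.2]
opening: 0.0597
gripper_force: 20.0
```

```bash
sed -i 's/s\["opening"\].round(4)/s["opening"]/' h.py; python3 -c "
from h import *
go(.6625,-.051,.0728)"; python3 look.py .183 2
```

```text
t 5.75 pos [0.5122 0.2181 0.1782] yawY -18.16 tilt -1.0 delta cm [-20.88  22.67  10.54] F [ 0.1  0.  -2.2] q [ 0.31  0.05  1.69 -0.    1.4   0.63] op 0.05968551615540737 19.99981552362442
scene [295, 104, 16, 16, 187] ztop [0.505  0.2136]
scene [294, 123, 21, 14, 97] ztop [0.5533 0.1505]
scene [237, 153, 16, 12, 150] ztop [ 0.5037 -0.029 ]
scene [237, 167, 16, 9, 46] ztop [ 0.5318 -0.0621]
scene [372, 169, 18, 14, 178] ztop [0.7904 0.1165]
scene [370, 182, 16, 12, 53] ztop [0.8028 0.0775]
side [226, 118, 22, 17, 277] ztop [0.5108 0.2135]
side [228, 139, 21, 13, 102] ztop [0.498 0.136]
side [310, 138, 15, 11, 123] ztop [0.6864 0.0912]
side [200, 201, 17, 15, 183] ztop [ 0.3917 -0.0567]
side [202, 218, 17, 9, 47] ztop [ 0.3888 -0.0977]
```

{"api": "apply_moves", "payload": {"delta_pos": [[-1.6,1.7,0],[-2.9,3.2,0],[-3.3,3.6,0],[-3.6,3.9,0],[-3.6,3.9,0],[-3.2,3.4,0],[-1.8,2,0],[-0.9,1,0]], "twist": [0,0,0,0,0,0,0,0]}}

```text
t: 6.85
tool_pos: [0.6628, -0.0525, 0.1772]
orientation: [-2.545, -1.84, 0.002]
force: [0.2, 0.1, -2.4]
opening: 0.0592
gripper_force: 20.0
```

{"api": "apply_moves", "payload": {"delta_pos": [[0,0,1],[0,0,2],[0,0,2],[0,0,2],[0,0,1],[0,0,0.5],[0,0,0],[0,0,0]], "twist": [0,0,0,0,0,0,0,0]}}

```text
t: 7.85
tool_pos: [0.6637, -0.0513, 0.0947]
orientation: [2.543, 1.842, 0.002]
force: [-0.0, 0.6, -2.0]
opening: 0.0594
gripper_force: 20.0
```

```bash
python3 -c "
from h import *
go(.6625,-.051,.0728)"; python3 look.py .096 3
```

```text
t 7.85 pos [ 0.6637 -0.0513  0.0947] yawY -18.17 tilt -1.0 delta cm [-0.01 -0.13  2.19] F [-0.   0.6 -2. ] q [-0.15  0.41  1.44 -0.    1.29  0.16] op 0.05938492660533888 19.999753832817078
scene [237, 152, 16, 13, 150] ztop [0.4346 0.0443]
scene [238, 166, 15, 10, 41] ztop [0.4678 0.0072]
scene [372, 169, 18, 14, 174] ztop [0.7633 0.2089]
scene [370, 183, 16, 11, 51] ztop [0.7783 0.1628]
scene [280, 208, 17, 21, 201] ztop [ 0.6548 -0.0559]
scene [280, 227, 21, 16, 78] ztop [ 0.6873 -0.0928]
side [200, 201, 17, 15, 172] ztop [0.3962 0.0301]
side [314, 200, 25, 20, 363] ztop [ 0.6649 -0.0519]
side [202, 218, 17, 9, 44] ztop [ 0.3931 -0.016 ]
side [313, 224, 24, 12, 95] ztop [ 0.6401 -0.1111]
```

View pics/side_3.png

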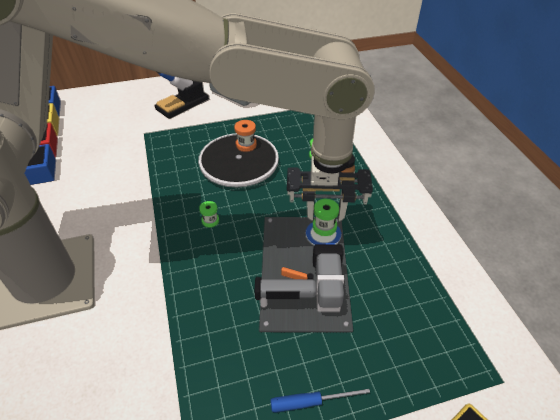

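The side picture shows the reel upright in the gripper over the pad, with its top at (326,210). The orange reel still stands at (245,135). I'll lower slowly.

{"api": "apply_moves", "payload": {"delta_pos": [[0,-0.1,0.7],[0,0,0.6],[0,0,0.4],[0,0,0.2],[0,0,0.1],[0,0,0],[0,0,0],[0,0,0]], "twist": [0,0,0,0,0,0,0,0]}}

```text
t: 8.95
tool_pos: [0.6622, -0.0508, 0.0739]
orientation: [2.544, 1.843, 0.0]
force: [-0.4, 0.2, -2.2]
opening: 0.0596
gripper_force: 20.0
```

{"api": "apply_moves", "payload": {"delta_pos": [[0,0,0.05],[0,0,0.05],[0,0,0],[0,0,0]], "twist": [0,0,0,0]}}

```text
t: 9.45
tool_pos: [0.6621, -0.0508, 0.0728]
orientation: [2.544, 1.843, 0.0]
force: [-1.6, -0.0, 1.3]
opening: 0.0595
gripper_force: 20.0
```

{"api": "apply_moves", "payload": {"delta_pos": [[0,0,0],[0,0,0],[0,0,0],[0,0,0],[0,0,0],[0,0,0],[0,0,0]], "twist": [0,0,0,0,0,0,0], "gripper": 9.3}}

```text
t: 10.32
tool_pos: [0.662, -0.0508, 0.0726]
orientation: [-2.544, -1.843, -0.0]
force: [-0.4, -0.7, -0.3]
opening: 0.0928
gripper_force: 0.0
```

{"api": "apply_moves", "payload": {"delta_pos": [[0,0,-1],[0,0,-2],[0,0,-3],[0,0,-3],[0,0,-3],[0,0,-1],[0,0,0]], "twist": [0,0,0,0,0,0,0]}}

```text
t: 11.2
tool_pos: [0.6626, -0.0509, 0.204]
orientation: [2.543, 1.842, 0.003]
force: [-0.4, -0.3, 0.1]
opening: 0.0931
gripper_force: 0.0
```

```bash
python3 -c "
from h import *
go(.5239,-.2172,.2)"; python3 look.py .077 4
```

```text
t 11.2 pos [ 0.6626 -0.0509  0.204 ] yawY -18.16 tilt -1.0 delta cm [-20.13  -8.     0.38] F [-0.4 -0.3  0.1] q [-0.15  0.32  1.34 -0.    1.48  0.16] op 0.0930820205471235 0.0
scene [237, 152, 15, 13, 145] ztop [0.4186 0.0591]
scene [372, 169, 18, 14, 179] ztop [0.7574 0.2291]
scene [370, 182, 16, 12, 51] ztop [0.772  0.1834]
scene [280, 212, 25, 22, 398] ztop [ 0.662  -0.0485]
scene [280, 234, 22, 13, 83] ztop [ 0.6897 -0.0931]
side [200, 201, 17, 15, 171] ztop [0.3972 0.049 ]
side [313, 205, 24, 21, 364] ztop [ 0.6627 -0.0514]
side [202, 218, 17, 9, 46] ztop [0.394  0.0019]
side [312, 229, 22, 13, 87] ztop [ 0.6368 -0.1103]
```

{"api": "apply_moves", "payload": {"delta_pos": [[-2,-0.8,0],[-4,-1.6,0],[-4,-1.6,0],[-4,-1.6,0],[-4,-1.6,0],[-2.1,-0.8,0],[0,0,0],[0,0,0]], "twist": [0,0,0,0,0,0,-0.1,-0.17]}}

```text
t: 12.3
tool_pos: [0.5222, -0.2169, 0.2008]
orientation: [-2.267, -2.171, 0.001]
force: [-0.1, 0.0, -0.2]
opening: 0.0929
gripper_force: 0.0
```

{"api": "apply_moves", "payload": {"delta_pos": [[0,0,0],[0,0,0],[0,0,0],[0,0,0],[0,0,0],[0,0,0],[0,0,0],[0,0,0]], "twist": [-0.17,-0.17,-0.17,-0.17,-0.17,-0.17,-0.17,-0.14]}}

```text
t: 13.3
tool_pos: [0.5225, -0.2164, 0.2006]
orientation: [-0.442, -3.107, -0.002]
force: [-0.1, -0.4, -0.0]
opening: 0.0931
gripper_force: 0.0
```

{"api": "apply_moves", "payload": {"delta_pos": [[0,0,0],[0,0,0]], "twist": [0,0]}}

```text
t: 13.55
tool_pos: [0.5229, -0.2167, 0.2017]
orientation: [-0.455, -3.107, -0.001]
force: [0.4, 0.2, -0.2]
opening: 0.0927
gripper_force: 0.0
```

```bash
python3 -c "
from h import *
go(.5239,-.2172,.076)"
```

```text
t 13.55 pos [ 0.5229 -0.2167  0.2017] yawY 73.33 tilt -1.0 delta cm [-0.13 -0.03 12.57] F [ 0.4  0.2 -0.2] q [-0.48  0.06  1.64 -0.    1.44 -1.76] op 0.0927461469444997 0.0
```

{"api": "apply_moves", "payload": {"delta_pos": [[-0.1,0.3,2],[0,0,3],[0,0,3],[0,0,2],[0,0,1.5],[0,0,1],[0,0,0],[0,0,0]], "twist": [0,0,0,0,0,0,0,0]}}

```text
t: 14.55
tool_pos: [0.5258, -0.2146, 0.0786]
orientation: [0.45, 3.108, -0.001]
force: [0.1, 0.3, -0.5]
opening: 0.0928
gripper_force: 0.0
```

```bash
python3 -c "
from h import *
go(.5239,-.2172,.076)
import cv2
a=cam('side');save(a,'pics/s5.png');b=cam('scene');save(b,'pics/c5.png')
f=[cv2.resize(cv2.imread(p)[y:y+160,x:x+170],None,fx=2.3,fy=2.3) for p,x,y in(('pics/c5.png',150,170),('pics/s5.png',220,190))]
cv2.imwrite('pics/z5.png',np.hstack(f))"
```

```text
t 14.55 pos [ 0.5258 -0.2146  0.0786] yawY 73.5 tilt -1.0 delta cm [ 0.11 -0.3   0.26] F [ 0.1  0.3 -0.5] q [-0.48  0.18  1.74 -0.    1.21 -1.76] op 0.09277000685059372 0.0
```

View pics/z5.png

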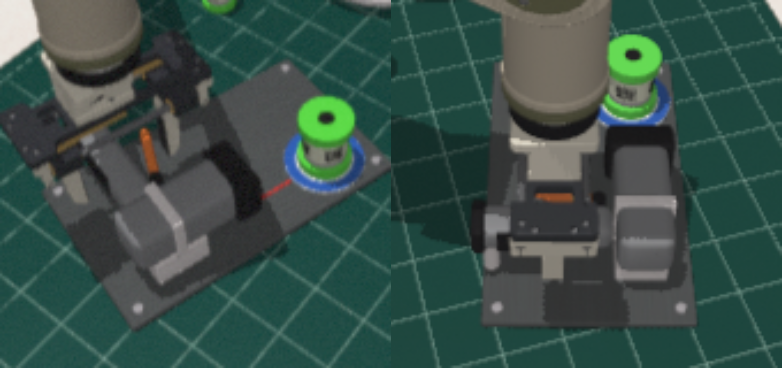

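The gripper straddles the handle and trigger without touching them, and the reel stands on the pad. I'll centre and squeeze.

{"api": "apply_moves", "payload": {"delta_pos": [[0.1,-0.3,0.2],[0,0,0]], "twist": [0,0]}}

```text
t: 14.9
tool_pos: [0.5232, -0.2171, 0.0757]
orientation: [0.451, 3.109, -0.0]
force: [-0.4, -0.8, -0.2]
opening: 0.0933
gripper_force: 0.0
```

{"api": "apply_moves", "payload": {"delta_pos": [[0,0,0],[0,0,0],[0,0,0],[0,0,0],[0,0,0],[0,0,0],[0,0,0],[0,0,0]], "twist": [0,0,0,0,0,0,0,0], "gripper": 4.0, "squeeze": 25}}

```text
t: 15.9
tool_pos: [0.5222, -0.2177, 0.075]
orientation: [-0.45, -3.107, 0.002]
force: [-4.6, -3.1, -0.2]
opening: 0.0464
gripper_force: 24.9
```

{"api": "apply_moves", "payload": {"delta_pos": [[0,0,0],[0,0,0],[0,0,0],[0,0,0],[0,0,0],[0,0,0],[0,0,0],[0,0,0]], "twist": [0,0,0,0,0,0,0,0]}}

```text
t: 16.9
tool_pos: [0.5222, -0.2176, 0.075]
orientation: [-0.45, -3.107, 0.002]
force: [-4.7, -4.2, -2.5]
opening: 0.0464
gripper_force: 24.9
```

{"api": "apply_moves", "payload": {"delta_pos": [[0,0,0],[0,0,0],[0,0,0],[0,0,0],[0,0,0],[0,0,0],[0,0.2,0],[0,0,0]], "twist": [0,0,0,0,0,0,0,0], "gripper": 9.3}}

```text
t: 17.9
tool_pos: [0.5239, -0.2148, 0.0756]
orientation: [-0.45, -3.109, 0.0]
force: [0.0, -0.4, 0.1]
opening: 0.0933
gripper_force: 0.0
```

{"api": "apply_moves", "payload": {"delta_pos": [[0,0,-1],[0,0,-2],[0,0,-3],[0,0,-4],[0,0,-4],[0,0,-1],[0,0,0],[0,0,0]], "twist": [0,0,0,0,0,0,0,0]}}

```text
t: 18.9
tool_pos: [0.5232, -0.2145, 0.224]
orientation: [-0.45, -3.107, -0.001]
force: [-0.3, -0.3, -0.3]
opening: 0.093
gripper_force: 0.0
```

```bash
python3 look.py .077 6
```

```text
scene [236, 152, 17, 13, 153] ztop [0.4186 0.0591]
scene [237, 167, 16, 8, 44] ztop [0.4528 0.021 ]
scene [372, 169, 18, 14, 175] ztop [0.7574 0.2291]
scene [370, 183, 16, 11, 49] ztop [0.7728 0.1818]
scene [280, 211, 25, 23, 412] ztop [ 0.6611 -0.0472]
scene [280, 233, 22, 14, 87] ztop [ 0.6888 -0.0919]
side [318, 138, 7, 11, 49] ztop [0.7475 0.2163]
side [200, 201, 17, 15, 181] ztop [0.3972 0.049 ]
side [313, 205, 24, 21, 377] ztop [ 0.6627 -0.0514]
side [202, 217, 17, 10, 49] ztop [0.3943 0.0035]
side [312, 227, 23, 15, 96] ztop [ 0.6389 -0.1077]
```

View pics/scene_6.png

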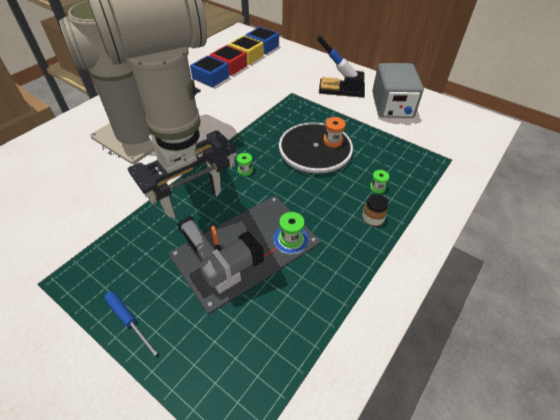

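The green reel stands on the pad at (291,232) and the orange one on the turntable at (334,132). The trigger has sprung back at (215,238), the bystanders have not moved, and the gripper is clear.

```bash
python3 -c "
from plant import robot
print(robot.close_job())"
```

```text
the job is handed in; nothing more can be done
None
```

The green reel is standing upright on the scan pad, and I then squeezed the scanner trigger to its stop, held it about a second and released it; the orange reel, flux jar and screwdriver stayed in place, and the job is handed in at about 19 s.

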